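# Lock the rotor bar with the hitch pin

## Task

The rotor bar of the tube rotator is held on its axle by a hitch pin. Take the pin out of its stand, push it down through the cross hole near the axle end until its head sits flush on the axle, then press its sprung wire loop down over the axle end until it snaps under the lip, and let go. The axle may be clamped anywhere in its range, so feel for the hole, work gently (never load the pin against the rotator with more than about 30 N), and leave everything else where it stands.

Things in the scene. Friction and masses are not known exactly. Their poses are not given: they have to be found in the camera images.
- rotator: tube rotator, bolted down: grey base plate 135 x 110 x 10 mm, white bearing block 48 deep x 56 wide x 102 mm high. Origin on the bench below the middle of the block's front face; the axle sticks out of that face towards the rotator's -x, z up. A grey rotor bar 150 mm long lies across the axle, 14 to 26 mm behind the hole axis, its top 4 mm below the axle's top face
- bearing_face (a point): point on the block's front face, above the axle's centre line, level with the axle's top face (86 mm over the bench); axes as the rotator. The axle is a level square bar 22 x 22 mm. It is clamped (it will not slide) at an unmeasured reach: its vertical cross hole lies anywhere from 49 to 70 mm in front of this point
- hole_near (a point): reference point 46 mm out from the block, on the axle's top face, axes as the rotator: the true hole axis lies 3 to 24 mm farther out, along -x. Hole 9.3 mm wide, 0.8 mm chamfer, right through. Stepped free end: the upper 6 mm are a lip, its round nose reaching 21 mm (at 3 mm below the top) beyond the hole axis; below the lip the end face is 11 mm beyond it
- pin_stand: white block 56 x 56 x 45 mm, fixed; origin under its centre. The pin stands in a 10 mm through hole at its middle.
- pin_grip (a point): middle of the height at which to grip the pin: its knob is a square post 14 x 14 mm that rises from 10 to 50 mm above the underside of the head; this point is on the pin's axis, 35 mm above that underside. x, y axes are the faces of the post; the loop is hinged towards the pin's -x, its legs 16 mm either side (y)
- pin_seat (a point): centre of the underside of the pin's head (head 18 x 20 mm, 10 mm high), on the pin's axis; axes as the pin, z up. Below it a round shank of 8 mm runs down 31 mm, then a tip of 6 mm tapered to 6 mm width, 37 mm in all. Pin and loop weigh about 90 g.
- loop (a joint): angle of the wire loop about its hinge (a line along the pin's y, 5 mm above the head's underside): 0 = level, pointing to the pin's -x; negative = raised (open), positive = swung down. Friction holds it. Pressed down on the tab it meets the lip at about 0.2, takes about 10 N (the lever doubles that at the pin) and snaps by 0.6; behind the lip it stands at 0.6 to 0.95
- loop_bar (a point): middle of the loop's slick cross bar, 4 mm thick, 22 mm from the hinge line (a spring lets it stretch up to 6 mm outwards)
- loop_tab (a point): top of the flat pressing tab on the loop: 24 mm wide, from 22 to 44 mm from the hinge line; this point is 36 mm from the hinge line
- timer: bystander: white timer 64 x 64 x 18 mm lying on the near left of the rotator; origin under its centre
- tube_small: small capped tube, 22 mm wide and 71 mm high, standing, bystander; origin under its centre
- petri_dish: bystander: petri dish, 59 mm wide and 15 mm high, lying in front of the rotator; origin under its centre
Things that resemble listed ones, but are neither listed nor needed, are in the scene too. What is shaped like the part that bears pin_grip but blue is not meant. There is more than one size of the rotator; the one meant has the size given above.

How it is judged:
By the outcome, as a careful person would: the job done as asked, in the order asked, and still so for the second after the job is handed in, with the robot touching nothing.
It also fails if it takes over 58 s, if anything falls off the work surface, if the arm or the gripper's body presses on something with over 40 N, if the wrist force passes 120 N, or if a joint passes its speed limit or range.

## Robot

A 6-joint arm with a two-finger parallel gripper is mounted at the origin on a cart in front of the work surface, level with it; the furniture and walls round the work are solid. World frame = base frame: x ahead of the robot, y to its left, z up, the work surface at z = 0. Lengths are in mm, angles in degrees, forces in N, time in s.
With the tool pointing down it reaches from about 300 to 850 mm from the base axis. Payload 4.2 kg.
Tool frame: the origin (TCP) lies at the very end of the fingers, on their centre line; the grasp point (between the pads) lies 19 mm behind it; z points along the fingers, y is the line along which they close (so a half turn about z gives the same grasp; the last joint's range is limited). The gripper opens to 91 mm and grips with 3 to 60 N. Pads are 32 mm wide; open, the fingers measure 118 mm over their backs; the gripper's body (76 mm by 178 mm) begins 60 mm behind the grasp point.
Start: joints at [66.406, 18.312, 89.639, -0, 72.044, -1.146], TCP at [219.569, 531.444, 213.976] pointing down, gripper open.
Joint ranges: [-177.97, 177.97], [-48.28, 115.42], [12.27, 149.76], [-77.06, 257.06], [2.81, 150.46], [-146.56, 146.56]. Speed limits (degrees/s): [147.25, 147.25, 180, 180, 180, 180].

## Interface

Orientations are given as [roll, pitch, yaw] about the fixed x, y, z axes, in that order (R = Rz(yaw) Ry(pitch) Rx(roll)).
In Python, from workcell import * gives the robot as it stands.
- The arm moves only by the tool move_arm, never from a script. Its argument "motion" is a list of rows, each a list of 3 entries, a list of its own where there are three numbers: the finger opening in mm, from 0 to 91.2, then the shift along the world's x, y, z in units of 25 mm (1.0 is 25 mm), then the turn, a rotation vector about the world's x, y, z in units of 4 degrees (1.0 is 4 degrees). In form: [[grip, [x, y, z], [ax, ay, az]], ...]. A call has 1 to 20 rows; each row shifts and turns the commanded pose from where the row before left it; what a row does not reach is not made up. A row lasts 1/12 s, in which the tool goes at most 41.7 mm and 7.16 degrees, less where a joint would pass 70% of its speed; a pose out of reach is approached as far as the arm can. A call with a number of a shift or a turn outside -1 to 1 is refused whole. A call with a gripper value outside its range is refused whole. The fingers move at their own pace and stop on an object; "grip_force" is the grip in N (left out, the last holds). Time passes only in rows, so rows that do not move let the fingers close. It gives the time, the measured TCP pose, the force, the opening and the grip force at its end, in the units of the state.
- state(): the state, without advancing time (a new reading comes with each control period).
- grab_frame(name): name is "scene" or "top"; returns the picture (480x640x3 uint8, blue, green, red); there is no depth.
- camera_info(name): a dict with "fx", "fy", "cx", "cy" (pixels), "k1" (the pictures are not rectified: a ray, as slopes to the right and down, at radius r is drawn at 1 + k1 r^2 times it, then the intrinsics apply), "rvec" (rotation vector, rad) and "tvec" (3), from world to camera coordinates, as OpenCV has them. Camera axes: x right, y down, z forward; pixel columns grow to the right and rows downward; lengths in mm; the calibration is good to about 2 mm. A picture is of the moment at which its call begins. camera_info takes no time and is no camera call.
- job_done(): hands the job in; it is judged then, once.
The state is a dict: "time_s": time; "qpos": joint angles; "qvel": joint speeds; "effort": joint torques, N m; "ee_pos": TCP position; "ee_rot": TCP orientation; "force": force on the tool from outside, world axes, zero at the start; "torque": the same for the moment, N m; "gripper_width": finger opening in mm; "gripper_force": force on a finger pad.
Only numpy, scipy, OpenCV 4.12 (cv2) and the standard library are available. Lean on these libraries where they do the work, as an engineer would, in place of code of your own. Each camera call takes 0.05 s, during which the arm holds its last target. There are 200 camera calls.

## Working session

There is one attempt and no reset: what is moved stays moved. The work goes in short steps, Python scripts to look and compute and a tool call to move; the robot and the scene stay as the last step left them, time stands still between calls to the robot, and variables do not carry over. Pictures are saved under pics/ and viewed, at most 10 in all, crops included, and the job is handed in when it is done.

Besides the shell and the picture viewer there is one more tool, called after "Call:" as a command line: name --argument value ..., lists and objects as JSON in quotes. move_arm: Moves the arm, as the interface text tells. Shifts and turns lie within -1 to 1; 1 stands for 25 mm of shift or 4 degrees of turn. Its arguments: {"type":"object","properties":{"motion":{"type":"array","items":{"type":"array"}},"grip_force":{"type":"number"}},"required":["motion"]}

```bash
mkdir -p pics; ls; cat > h.py <<'E'
from workcell import *
import numpy as np, cv2
def cam(n):
    c=camera_info(n); K=np.array([[c['fx'],0,c['cx']],[0,c['fy'],c['cy']],[0,0,1.]])
    R=cv2.Rodrigues(np.array(c['rvec'],float))[0]; return K,c['k1'],R,np.array(c['tvec'],float)
def ray(n,u,v):
    K,k,R,t=cam(n); p=cv2.undistortPoints(np.array([[[u,v]]],float),K,np.array([k,0,0,0.]))[0,0]
    return -R.T@t, R.T@np.array([p[0],p[1],1.])
def atz(n,u,v,z):
    o,d=ray(n,u,v); return o+d*(z-o[2])/d[2]
def px(n,P):
    K,k,R,t=cam(n); return cv2.projectPoints(np.array(P,float).reshape(-1,1,3),cv2.Rodrigues(R)[0],t,K,np.array([k,0,0,0.]))[0].reshape(-1,2)
def tri(obs):
    A=np.zeros((3,3));b=np.zeros(3)
    for n,u,v in obs:
        o,d=ray(n,u,v);d/=np.linalg.norm(d);M=np.eye(3)-np.outer(d,d);A+=M;b+=M@o
    return np.linalg.solve(A,b)
def crop(n,f,x0,y0,w,h,s):
    im=cv2.imread(f)[y0:y0+h,x0:x0+w]; cv2.imwrite(n,cv2.resize(im,None,fx=s,fy=s,interpolation=cv2.INTER_CUBIC))
E
python3 - <<'E'
from h import *
for n in('scene','top'):
    cv2.imwrite(f'pics/{n}0.png',grab_frame(n)); o,d=ray(n,320,240); print(n,o,d,camera_info(n)['fx'])
E
```

```text
pics
scene [  13.01018212 -396.47209216  727.51184984] [ 0.56096368  0.44272837 -0.69962884] 542.384509370961
top [ 327.24931454  -32.82503327 1191.19506324] [ 0.17636146  0.00969803 -0.98451441] 543.3434013557148
```

View pics/scene0.png

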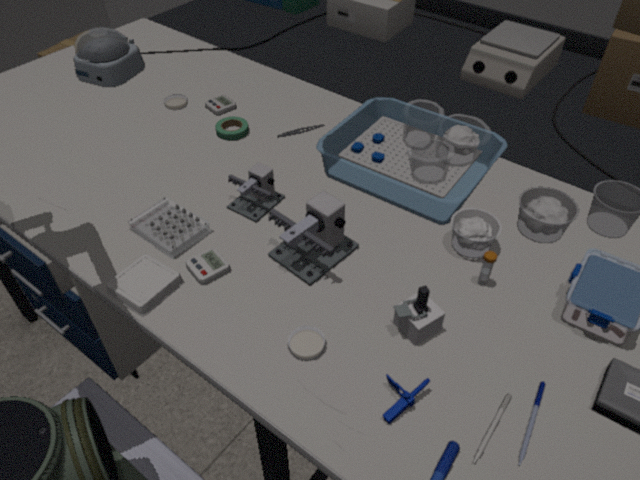

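View pics/top0.png

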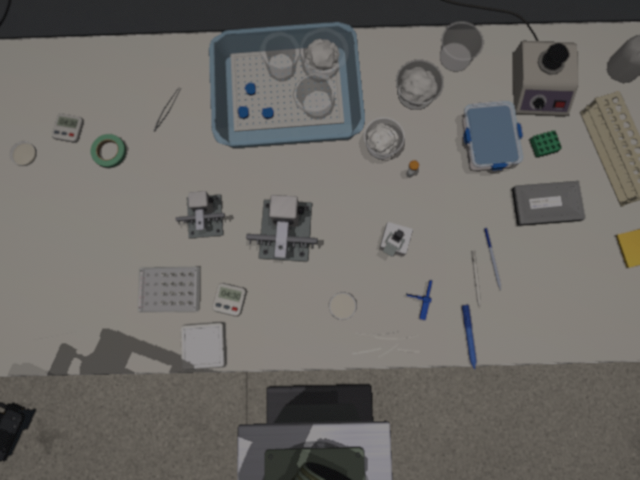

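The scene shows these candidates:
- **Rotators:** the large one is at scene (315,235) / top (285,225), and a smaller lookalike is at scene (257,190) / top (203,213).
- **Pins:** the dark pin stands in its white stand at scene (420,312) / top (397,240). A blue lookalike lies at scene (405,398) / top (426,300).

I choose the large rotator and the dark pin, and check both in a close crop.

```bash
python3 - <<'E'
from h import *
a=[]
for f,x,y,w,h in(('scene',262,182,100,100),('scene',375,270,100,100),('top',240,185,90,90),('top',362,203,70,70)):
    im=cv2.imread(f'pics/{f}0.png')[y:y+h,x:x+w]; a.append(cv2.resize(im,(400,300) if 0 else (300,300),interpolation=cv2.INTER_CUBIC))
o=np.vstack([np.hstack(a[:2]),np.hstack(a[2:])]); o=cv2.convertScaleAbs(o,alpha=1.5); cv2.imwrite('pics/c1.png',o)
E
```

```text
(no output)
```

View pics/c1.png

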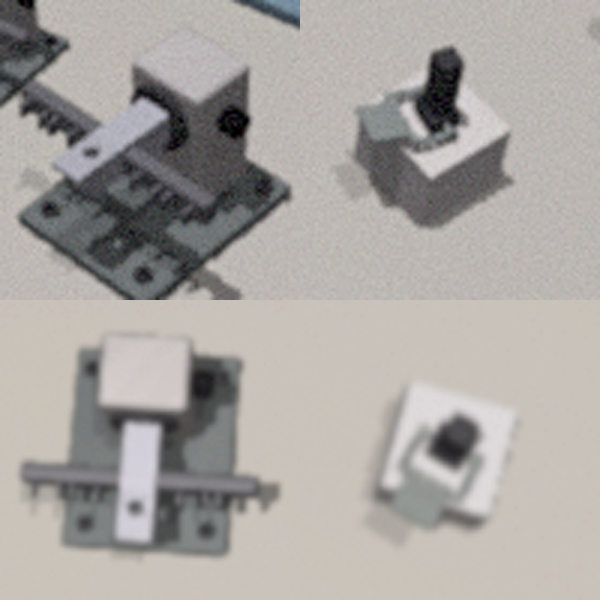

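The pin is grey-legged with a black knob. Its tab points toward the camera, and the knob top is at c1 (446,50) in the scene and (463,428) in the top view. The rotator's hole is visible at c1 (92,152) in the scene and (135,507) in the top view.

```bash
python3 - <<'E'
from h import *
S=lambda x,y:('scene',262+x/3-.33,182+y/3-.33)
S2=lambda x,y:('scene',375+(x-300)/3-.33,270+y/3-.33)
T=lambda x,y:('top',240+x/3.333-.35,185+(y-300)/3.333-.35)
T2=lambda x,y:('top',362+(x-300)/4.286-.38,203+(y-300)/4.286-.38)
np.set_printoptions(precision=1,suppress=True)
print('hole z86 top',atz(*T(135,507),86),'scene',atz(*S(92,152),86),'tri',tri([T(135,507),S(92,152)]))
for p in((115,540),(155,540),(122,422),(162,422)):print('axle',atz(*T(*p),86))
for p in((102,335),(190,335),(100,408),(188,408)):print('block top',atz(*T(*p),102))
for p in((53,162),(83,180),(143,95),(172,113)):print('axle sc',atz(*S(*p),86))
for p in((415,382),(520,408),(483,525),(378,490)):print('stand',atz(*T2(*p),45))
for p in((356,122),(432,178),(510,131)):print('stand sc',atz(*S2(*p),45))
print('knob',tri([T2(463,428),S2(446,54)]),atz(*T2(463,428),95),atz(*S2(446,54),95))
print('tab',tri([T2(420,503),S2(385,122)]),atz(*T2(420,503),50))
print({k:np.round(v,2) for k,v in state().items()})
E
```

```text
hole z86 top [513.2  60.6  86. ] scene [513.   58.5  86. ] tri [514.   60.3  84.1]
axle [492.9  73.1  86. ]
axle [492.2  48.4  86. ]
axle [567.2  68.3  86. ]
axle [566.5  43.2  86. ]
block top [619.4  78.9 102. ]
block top [617.9  24.1 102. ]
block top [572.9  80.3 102. ]
block top [571.5  26.  102. ]
axle sc [493.1  70.6  86. ]
axle sc [492.5  47.7  86. ]
axle sc [569.1  66.3  86. ]
axle sc [567.2  42.9  86. ]
stand [ 568.7 -169.9   45. ]
stand [ 554.  -221.8   45. ]
stand [ 495.3 -200.1   45. ]
stand [ 514.2 -148.9   45. ]
stand sc [ 506.2 -155.    45. ]
stand sc [ 499.5 -205.3   45. ]
stand sc [ 551.  -222.2   45. ]
knob [ 534.9 -185.6   95.6] [ 535.1 -185.8   95. ] [ 535.3 -185.2   95. ]
tab [ 506.5 -169.5   55.6] [ 506.4 -168.8   50. ]
{'time_s': np.float64(0.1), 'qpos': array([66.4, 18.4, 89.7, -0. , 72. , -1.1]), 'qvel': array([ 0.1, -0.1, -0.2,  0.2, -0.1, -0.1]), 'effort': array([  0. , -41.3, -23.2,   0.1,   0. ,  -0. ]), 'ee_pos': array([219.4, 531. , 213.2]), 'ee_rot': array([-179.9,   -0. ,  157.6]), 'force': array([-0.9, -0.1, -0. ]), 'torque': array([-0., -0., -0.]), 'gripper_force': np.float64(0.0), 'gripper_width': np.float64(91.17)}
```

```bash
python3 - <<'E'
from h import *
a=[]
for f,x,y,w,h in(('scene',388,280,54,60),('top',374,216,45,50)):
    im=cv2.imread(f'pics/{f}0.png')[y:y+h,x:x+w]; a.append(cv2.resize(im,(396,440),interpolation=cv2.INTER_CUBIC))
cv2.imwrite('pics/c2.png',cv2.convertScaleAbs(np.hstack(a),alpha=1.6))
E
```

```text
(no output)
```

View pics/c2.png

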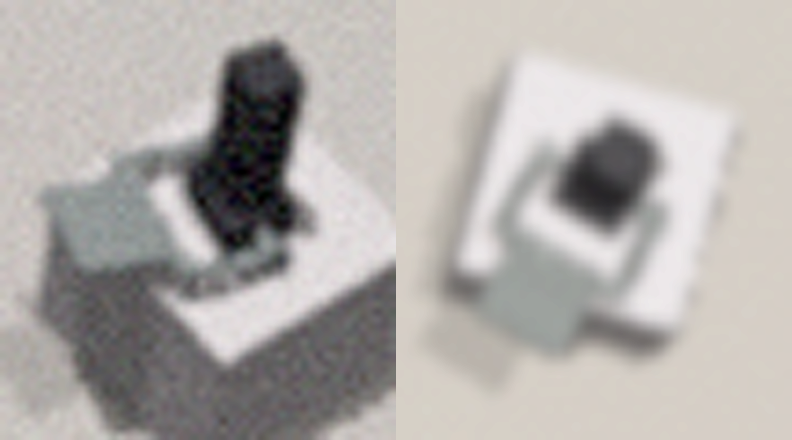

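The crop shows the loop tab pointing down-left from the post, with edges at about (520,245)→(480,310) and (607,285)→(570,352). That puts the pin yaw at about -28°, with the post top near (535,-185.5,95). I'll move above the pin at tool yaw 152.

Call:
move_arm --motion '[[91, [0.44, -0.99, -0.1], [0, 0, -0.1]], [91, [0.44, -0.99, -0.1], [0, 0, -0.1]], [91, [0.44, -0.99, -0.1], [0, 0, -0.1]], [91, [0.44, -0.99, -0.1], [0, 0, -0.1]], [91, [0.44, -0.99, -0.1], [0, 0, -0.1]], [91, [0.44, -0.99, -0.1], [0, 0, -0.1]], [91, [0.44, -0.99, -0.1], [0, 0, -0.1]], [91, [0.44, -0.99, -0.1], [0, 0, -0.1]], [91, [0.44, -0.99, -0.1], [0, 0, -0.1]], [91, [0.44, -0.99, -0.1], [0, 0, -0.1]], [91, [0.44, -0.99, -0.1], [0, 0, -0.1]], [91, [0.44, -0.99, -0.1], [0, 0, -0.1]], [91, [0.44, -0.99, -0.1], [0, 0, -0.1]], [91, [0.44, -0.99, -0.1], [0, 0, -0.1]], [91, [0.44, -0.99, -0.1], [0, 0, 0]], [91, [0.44, -0.99, -0.1], [0, 0, 0]], [91, [0.44, -0.99, -0.1], [0, 0, 0]], [91, [0.44, -0.99, -0.1], [0, 0, 0]], [91, [0.44, -0.99, -0.1], [0, 0, 0]], [91, [0.44, -0.99, -0.1], [0, 0, 0]]]'

```text
time_s: 1.77
ee_pos: [439.6, 35.1, 163.7]
ee_rot: [-180.0, -0.0, 151.9]
force: [0.2, 0.7, 1.1]
gripper_width: 90.9
gripper_force: 0.0
```

Call:
move_arm --motion '[[91, [0.44, -0.99, -0.1], [0, 0, 0]], [91, [0.44, -0.99, -0.1], [0, 0, 0]], [91, [0.44, -0.99, -0.1], [0, 0, 0]], [91, [0.44, -0.99, -0.1], [0, 0, 0]], [91, [0.44, -0.99, -0.1], [0, 0, 0]], [91, [0.44, -0.99, -0.1], [0, 0, 0]], [60, [0.44, -0.99, -0.1], [0, 0, 0]], [60, [0.44, -0.99, 0], [0, 0, 0]], [60, [0.3, -0.8, 0], [0, 0, 0]], [60, [0, 0, 0], [0, 0, 0]], [60, [0, 0, 0], [0, 0, 0]], [60, [0, 0, 0], [0, 0, 0]]]'

```text
time_s: 2.77
ee_pos: [534.3, -180.9, 146.0]
ee_rot: [180.0, -0.1, 151.9]
force: [0.4, 0.4, -1.4]
gripper_width: 60.1
gripper_force: 0.0
```

Call:
move_arm --motion '[[50, [0.03, -0.18, -0.4], [0, 0, 0]], [50, [0, 0, -0.6], [0, 0, 0]], [50, [0, 0, -0.6], [0, 0, 0]], [50, [0, 0, -0.6], [0, 0, 0]], [50, [0, 0, -0.6], [0, 0, 0]], [50, [0, 0, -0.4], [0, 0, 0]], [50, [0, 0, -0.2], [0, 0, 0]], [50, [0, 0, 0], [0, 0, 0]], [50, [0, 0, 0], [0, 0, 0]]]'

```text
time_s: 3.52
ee_pos: [536.0, -185.9, 61.6]
ee_rot: [180.0, 0.0, 152.0]
force: [0.3, -0.2, 0.9]
gripper_width: 50.1
gripper_force: 0.0
```

```bash
python3 - <<'E'
from h import *
for i,(f,x,y,w,h) in enumerate((('scene',370,250,100,110),('top',350,190,100,110))):
    im=grab_frame(f)[y:y+h,x:x+w]; a=cv2.resize(im,(400,440),interpolation=cv2.INTER_CUBIC); b=a if i==0 else np.hstack([b,a])
cv2.imwrite('pics/c3.png',cv2.convertScaleAbs(b,alpha=1.6))
E
```

```text
(no output)
```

View pics/c3.png

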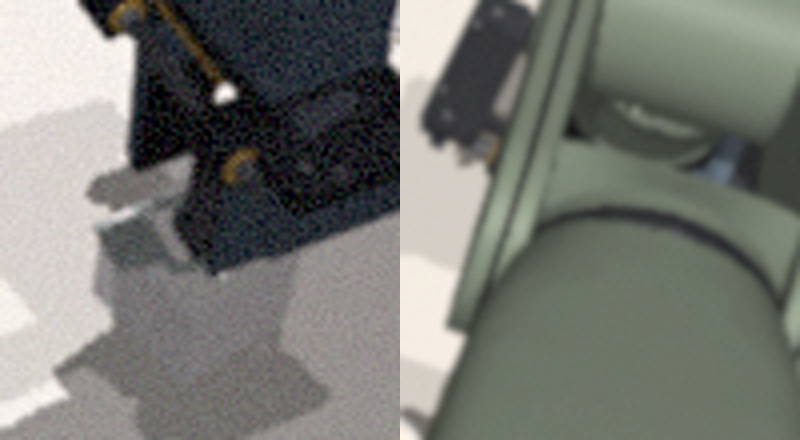

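The view is mostly hidden by the arm. The left finger is beside the post and the tab is still free at c3 (140,240). I'll close gently.

Call:
move_arm --motion '[[30, [0, 0, 0], [0, 0, 0]], [20, [0, 0, 0], [0, 0, 0]], [16, [0, 0, 0], [0, 0, 0]], [10, [0, 0, 0], [0, 0, 0]], [10, [0, 0, 0], [0, 0, 0]], [10, [0, 0, 0], [0, 0, 0]], [10, [0, 0, 0], [0, 0, 0]], [10, [0, 0, 0], [0, 0, 0]]]' --grip_force 8

```text
time_s: 4.28
ee_pos: [535.4, -186.7, 61.4]
ee_rot: [-179.9, -0.0, 152.0]
force: [-1.4, -4.0, 0.9]
gripper_width: 14.1
gripper_force: 8.0
```

Call:
move_arm --motion '[[8, [0, -0.04, 0], [0, 0, 0]], [8, [0, 0, 0], [0, 0, 0]], [8, [0, 0, 0.2], [0, 0, 0]], [8, [0, 0, 0.4], [0, 0, 0]], [8, [0, 0, 0.6], [0, 0, 0]], [8, [0, 0, 0.6], [0, 0, 0]], [8, [0, 0, 0.6], [0, 0, 0]], [8, [0, 0, 0.6], [0, 0, 0]], [8, [0, 0, 0.5], [0, 0, 0]], [8, [0, 0, 0.3], [0, 0, 0]], [8, [0, 0, 0], [0, 0, 0]]]' --grip_force 35

```text
time_s: 5.2
ee_pos: [537.3, -187.0, 159.1]
ee_rot: [179.9, 0.3, 152.0]
force: [0.3, 0.0, -1.2]
gripper_width: 13.9
gripper_force: 35.0
```

Call:
move_arm --motion '[[8, [-0.1, 0.5, 0], [0, 0, 0.5]], [8, [-0.1, 0.9, 0], [0, 0, 0.5]], [8, [-0.1, 0.95, 0], [0, 0, 0.5]], [8, [-0.1, 0.95, 0], [0, 0, 0.5]], [8, [-0.1, 0.95, 0], [0, 0, 0.5]], [8, [-0.1, 0.95, 0], [0, 0, 0.5]], [8, [-0.1, 0.95, 0], [0, 0, 0.5]], [8, [-0.1, 0.95, 0], [0, 0, 0.5]], [8, [-0.1, 0.95, 0], [0, 0, 0.5]], [8, [-0.1, 0.9, 0], [0, 0, 0.5]], [8, [0, 0.6, 0], [0, 0, 0.5]], [8, [0, 0.3, 0], [0, 0, 0.5]], [8, [0, 0, 0], [0, 0, 0.2]], [8, [0, 0, 0], [0, 0, 0]], [8, [0, 0, 0], [0, 0, 0]]]'

```text
time_s: 6.45
ee_pos: [510.5, 58.6, 156.1]
ee_rot: [-180.0, -0.0, 176.7]
force: [0.2, 0.3, -0.9]
gripper_width: 13.7
gripper_force: 35.0
```

```bash
python3 - <<'E'
from h import *
im=grab_frame('scene'); cv2.imwrite('pics/s4.png',im)
a=cv2.resize(im[150:270,240:390],(750,600),interpolation=cv2.INTER_CUBIC)
cv2.imwrite('pics/c4.png',cv2.convertScaleAbs(a,alpha=1.7))
E
```

```text
(no output)
```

View pics/c4.png

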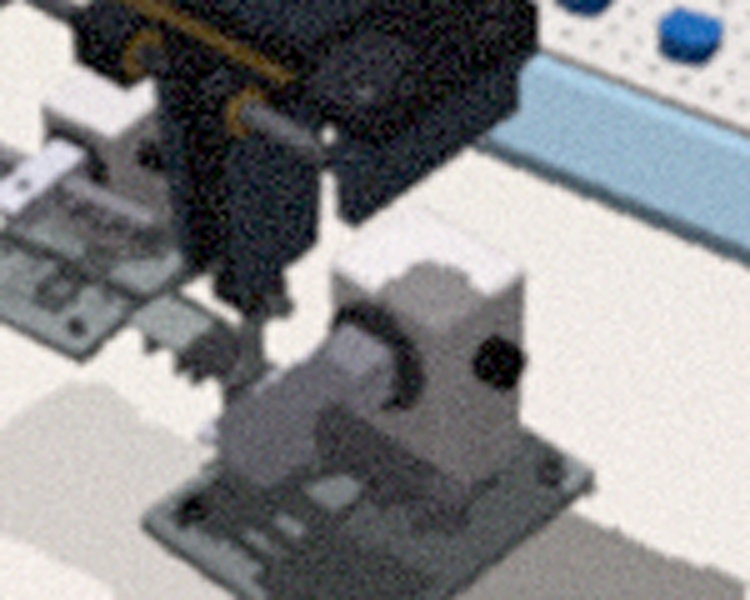

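The pin hangs below the fingers, with its shank and tip near c4 (245,340–390) and its tab to the left at (175,320). I'll enlarge it with the predicted shank overlaid.

```bash
python3 - <<'E'
from h import *
im=cv2.imread('pics/s4.png')
x0,y0,s=258,195,13
a=cv2.convertScaleAbs(cv2.resize(im[y0:y0+45,x0:x0+60],None,fx=s,fy=s,interpolation=cv2.INTER_CUBIC),alpha=2.2)
P=[[510.5,58.6,103],[510.5,58.6,140]]; H=[[513.3,59.6,86]]
q=px('scene',P+H); print(q, s*(q-[x0,y0]+.5))
for p in s*(q-[x0,y0]+.5): cv2.circle(a,tuple(int(v) for v in p),3,(0,0,255),-1)
cv2.imwrite('pics/c5.png',a)
E
```

```text
[[290.93385606 225.83023166]
 [290.01913705 209.32275176]
 [291.94769259 231.97054664]] [[434.64012878 407.29301153]
 [422.74878164 192.6957729 ]
 [447.82000365 487.11710637]]
```

View pics/c5.png

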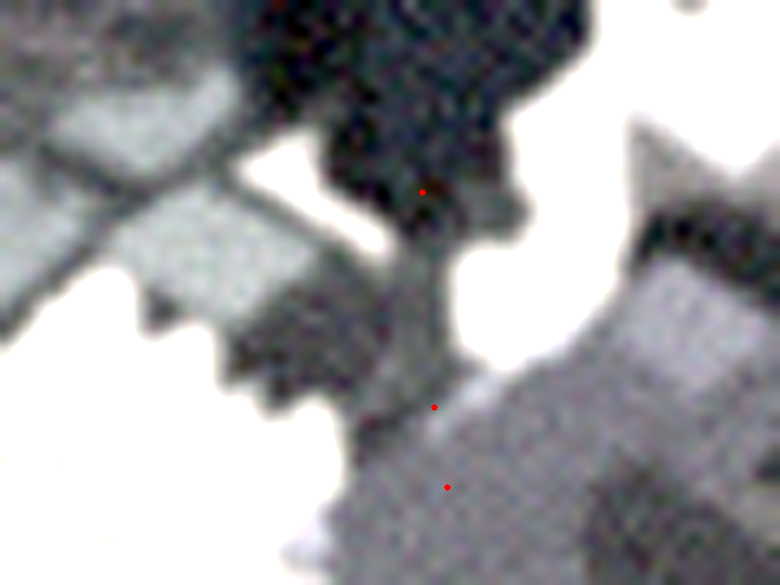

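Call:
move_arm --motion '[[8, [0.14, 0.01, -0.1], [0, 0, 0]], [8, [0, 0, -0.2], [0, 0, 0]], [8, [0, 0, -0.2], [0, 0, 0]], [8, [0, 0, -0.12], [0, 0, 0]], [8, [0, 0, -0.06], [0, 0, 0]], [8, [0, 0, -0.04], [0, 0, 0]], [8, [0, 0, 0], [0, 0, 0]], [8, [0, 0, 0], [0, 0, 0]]]'

```text
time_s: 7.17
ee_pos: [514.0, 59.3, 138.3]
ee_rot: [-180.0, -0.0, 176.8]
force: [-0.5, -0.1, -2.3]
gripper_width: 13.8
gripper_force: 35.0
```

Call:
move_arm --motion '[[8, [0, 0, -0.04], [0, 0, 0]], [8, [0, 0, -0.04], [0, 0, 0]], [8, [0, 0, -0.04], [0, 0, 0]], [8, [0, 0, 0], [0, 0, 0]]]'

```text
time_s: 7.5
ee_pos: [514.0, 59.3, 135.3]
ee_rot: [-180.0, -0.0, 176.8]
force: [-1.0, -0.7, -0.5]
gripper_width: 13.8
gripper_force: 35.0
```

Call:
move_arm --motion '[[8, [0, 0, -0.04], [0, 0, 0]], [8, [0, 0, -0.04], [0, 0, 0]], [8, [0, 0, -0.04], [0, 0, 0]], [8, [0, 0, 0], [0, 0, 0]]]'

```text
time_s: 7.83
ee_pos: [513.9, 59.2, 132.2]
ee_rot: [-180.0, -0.0, 176.8]
force: [-1.9, -2.8, -0.3]
gripper_width: 13.4
gripper_force: 35.0
```

Call:
move_arm --motion '[[8, [-0.02, -0.03, 0], [0, 0, 0]], [8, [0, 0, -0.04], [0, 0, 0]], [8, [0, 0, -0.04], [0, 0, 0]], [8, [0, 0, -0.04], [0, 0, 0]], [8, [0, 0, 0], [0, 0, 0]]]'

```text
time_s: 8.25
ee_pos: [513.7, 58.8, 129.2]
ee_rot: [180.0, -0.0, 176.8]
force: [-1.9, -0.1, -0.3]
gripper_width: 13.4
gripper_force: 35.0
```

Call:
move_arm --motion '[[8, [-0.03, 0, 0], [0, 0, 0]], [8, [0, 0, -0.06], [0, 0, 0]], [8, [0, 0, -0.06], [0, 0, 0]], [8, [0, 0, -0.06], [0, 0, 0]], [8, [0, 0, -0.06], [0, 0, 0]], [8, [0, 0, 0], [0, 0, 0]]]'

```text
time_s: 8.75
ee_pos: [513.3, 58.8, 123.2]
ee_rot: [180.0, 0.0, 176.7]
force: [0.4, 0.1, -0.7]
gripper_width: 13.8
gripper_force: 35.0
```

Call:
move_arm --motion '[[8, [0, 0, -0.08], [0, 0, 0]], [8, [0, 0, -0.08], [0, 0, 0]], [8, [0, 0, -0.08], [0, 0, 0]], [8, [0, 0, -0.08], [0, 0, 0]], [8, [0, 0, -0.08], [0, 0, 0]], [8, [0, 0, -0.08], [0, 0, 0]], [8, [0, 0, -0.08], [0, 0, 0]], [8, [0, 0, 0], [0, 0, 0]]]'

```text
time_s: 9.42
ee_pos: [512.8, 58.7, 109.0]
ee_rot: [-180.0, -0.0, 176.8]
force: [-0.3, -1.0, -1.1]
gripper_width: 14.0
gripper_force: 35.0
```

Call:
move_arm --motion '[[8, [0, 0, -0.06], [0, 0, 0]], [8, [0, 0, -0.06], [0, 0, 0]], [8, [0, 0, -0.04], [0, 0, 0]], [8, [0, 0, -0.03], [0, 0, 0]], [8, [0, 0, 0], [0, 0, 0]]]'

```text
time_s: 9.83
ee_pos: [512.9, 58.7, 104.5]
ee_rot: [180.0, -0.0, 176.8]
force: [-0.3, -0.0, -1.4]
gripper_width: 13.8
gripper_force: 35.0
```

Call:
move_arm --motion '[[8, [0, 0, -0.03], [0, 0, 0]], [8, [0, 0, -0.03], [0, 0, 0]], [8, [0, 0, 0], [0, 0, 0]]]'

```text
time_s: 10.08
ee_pos: [513.0, 58.7, 103.1]
ee_rot: [180.0, -0.0, 176.8]
force: [0.2, -0.1, -1.5]
gripper_width: 13.9
gripper_force: 35.0
```

Call:
move_arm --motion '[[8, [0, 0, -0.03], [0, 0, 0]], [8, [0, 0, -0.03], [0, 0, 0]], [8, [0, 0, 0], [0, 0, 0]]]'

```text
time_s: 10.33
ee_pos: [513.2, 58.7, 102.2]
ee_rot: [180.0, 0.0, 176.8]
force: [-0.4, -0.2, 3.5]
gripper_width: 13.8
gripper_force: 35.0
```

Call:
move_arm --motion '[[8, [0, 0, -0.03], [0, 0, 0]], [8, [0, 0, 0], [0, 0, 0]]]'

```text
time_s: 10.5
ee_pos: [513.2, 58.7, 102.2]
ee_rot: [180.0, 0.0, 176.8]
force: [-3.0, -0.0, 8.5]
gripper_width: 13.3
gripper_force: 35.0
```

Call:
move_arm --motion '[[8, [0, 0, 0.03], [0, 0, 0]], [16, [0, 0, 0], [0, 0, 0]], [25, [0, 0, 0], [0, 0, 0]], [40, [0, 0, 0], [0, 0, 0]], [40, [0, 0, 0], [0, 0, 0]], [40, [0, 0, 0.5], [0, 0, 0]], [40, [0, 0, 0.8], [0, 0, 0]], [40, [0, 0, 0.8], [0, 0, 0]], [20, [-0.5, 0, 0.5], [0, 0, 0]], [5, [-0.9, 0, 0], [0, 0, 0]], [0, [-0.9, 0, 0], [0, 0, 0]], [0, [-0.9, 0, 0], [0, 0, 0]], [0, [-0.9, 0, 0], [0, 0, 0]], [0, [-0.5, 0, 0], [0, 0, 0]], [0, [0, 0, 0], [0, 0, 0]]]' --grip_force 20

```text
time_s: 11.75
ee_pos: [395.6, 58.6, 166.6]
ee_rot: [-180.0, -0.1, 176.8]
force: [0.4, -0.1, 0.1]
gripper_width: 0.4
gripper_force: 0.0
```

```bash
python3 - <<'E'
from h import *
o=[]
for f,x,y,w in(('scene',268,195,60),('top',255,200,60)):
    im=grab_frame(f); cv2.imwrite(f'pics/{f}6.png',im); o.append(cv2.resize(im[y:y+w,x:x+w],(400,400),interpolation=cv2.INTER_CUBIC))
cv2.imwrite('pics/c6.png',cv2.convertScaleAbs(np.hstack(o),alpha=1.6))
E
```

```text
(no output)
```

View pics/c6.png

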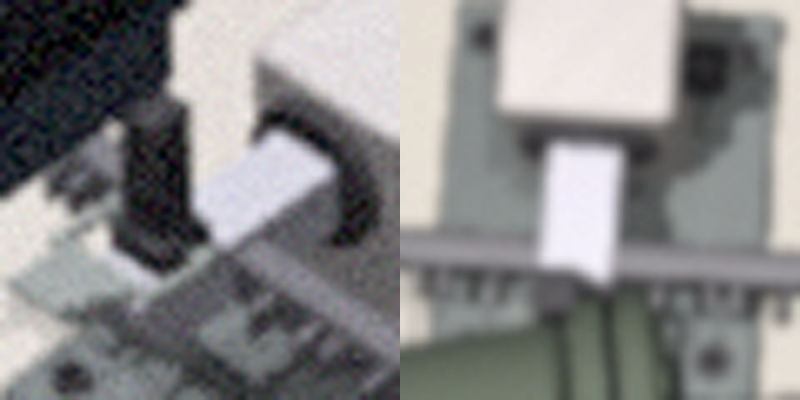

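The pin is seated upright on the axle, with the knob top at c6 (155,105). The tab is out beyond the axle end, with its centre near (70,275). I'll locate the tab.

```bash
python3 - <<'E'
from h import *
np.set_printoptions(precision=1,suppress=True)
S=lambda x,y:('scene',268+x/6.667-.42,195+y/6.667-.42)
print('knob@136',atz(*S(155,105),136))
for z in(91,97):
  for p in((15,282),(72,318),(70,275)):print(z,p,atz(*S(*p),z))
E
```

```text
knob@136 [512.8  59.  136. ]
91 (15, 282) [477.3  77.7  91. ]
91 (72, 318) [476.4  57.8  91. ]
91 (70, 275) [487.8  68.4  91. ]
97 (15, 282) [473.   73.2  97. ]
97 (72, 318) [472.   53.5  97. ]
97 (70, 275) [483.3  64.   97. ]
```

Call:
move_arm --motion '[[0, [0.5, 0.03, 0], [0, 0, 0]], [0, [0.8, 0.03, -0.2], [0, 0, 0]], [0, [0.8, 0.03, -0.5], [0, 0, 0]], [0, [0.5, 0.03, -0.6], [0, 0, 0]], [0, [0.1, 0, -0.5], [0, 0, 0]], [0, [0, 0, -0.4], [0, 0, 0]], [0, [0, 0, -0.2], [0, 0, 0]], [0, [0, 0, 0], [0, 0, 0]], [0, [0, 0, 0], [0, 0, 0]]]'

```text
time_s: 12.6
ee_pos: [466.7, 61.7, 106.6]
ee_rot: [180.0, 0.0, 176.7]
force: [-0.4, 0.1, 0.7]
gripper_width: 1.0
gripper_force: 0.0
```

Call:
move_arm --motion '[[0, [-0.14, 0, -0.12], [0, 0, 0]], [0, [0, 0, -0.12], [0, 0, 0]], [0, [0, 0, -0.12], [0, 0, 0]], [0, [0, 0, -0.1], [0, 0, 0]], [0, [0, 0, -0.1], [0, 0, 0]], [0, [0, 0, -0.08], [0, 0, 0]], [0, [0, 0, -0.06], [0, 0, 0]], [0, [0, 0, 0], [0, 0, 0]]]'

```text
time_s: 13.27
ee_pos: [462.0, 61.7, 89.0]
ee_rot: [180.0, -0.0, 176.8]
force: [0.0, -1.3, -0.1]
gripper_width: 0.4
gripper_force: 0.1
```

Call:
move_arm --motion '[[0, [0.02, 0, -0.06], [0, 0, 0]], [0, [0, 0, -0.06], [0, 0, 0]], [0, [0, 0, -0.06], [0, 0, 0]], [0, [0, 0, 0], [0, 0, 0]]]'

```text
time_s: 13.6
ee_pos: [462.3, 61.7, 84.5]
ee_rot: [180.0, -0.0, 176.7]
force: [-0.3, -0.3, 1.5]
gripper_width: 0.4
gripper_force: 0.4
```

Call:
move_arm --motion '[[0, [0.03, 0, -0.05], [0, 0, 0]], [0, [0.02, 0, -0.05], [0, 0, 0]], [0, [0, 0, 0], [0, 0, 0]]]'

```text
time_s: 13.85
ee_pos: [462.4, 61.8, 82.0]
ee_rot: [180.0, -0.2, 176.7]
force: [-4.2, 0.9, 3.2]
gripper_width: 0.3
gripper_force: 2.2
```

Call:
move_arm --motion '[[0, [0.01, 0, -0.05], [0, 0, 0]], [0, [0.01, 0, -0.05], [0, 0, 0]], [0, [0, 0, 0], [0, 0, 0]]]'

```text
time_s: 14.1
ee_pos: [462.9, 61.7, 79.2]
ee_rot: [-180.0, -0.2, 176.8]
force: [-2.7, 0.2, 2.0]
gripper_width: 0.2
gripper_force: 1.6
```

Call:
move_arm --motion '[[0, [0.02, 0, -0.05], [0, 0, 0]], [0, [0.02, 0, -0.05], [0, 0, 0]], [0, [0, 0, 0], [0, 0, 0]]]'

```text
time_s: 14.35
ee_pos: [466.3, 61.6, 77.0]
ee_rot: [180.0, 0.1, 176.8]
force: [-0.6, 0.3, 0.6]
gripper_width: 0.5
gripper_force: 0.3
```

Call:
move_arm --motion '[[0, [0, 0, -0.05], [0, 0, 0]], [0, [0, 0, -0.05], [0, 0, 0]], [0, [0, 0, 0], [0, 0, 0]]]'

```text
time_s: 14.6
ee_pos: [466.1, 61.7, 74.6]
ee_rot: [180.0, 0.1, 176.8]
force: [-0.5, 0.1, -0.0]
gripper_width: 0.2
gripper_force: 0.0
```

```bash
python3 - <<'E'
from h import *
im=grab_frame('scene'); x,y,w=248,190,60
a=cv2.resize(im[y:y+w,x:x+w],(600,600),interpolation=cv2.INTER_CUBIC)
a=(255*(a/255.)**.55).astype('u1')
cv2.imwrite('pics/c7.png',cv2.convertScaleAbs(a,alpha=1.1))
E
```

```text
(no output)
```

View pics/c7.png

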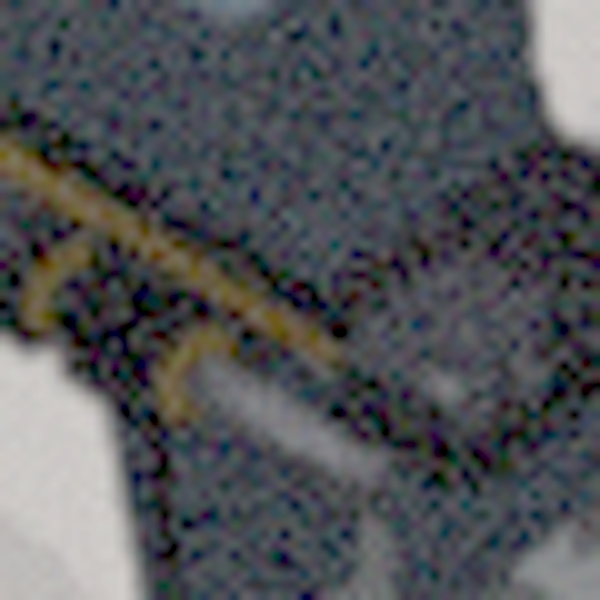

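The arm hides the loop in this view. I'll back off to the pose of the earlier picture and compare numerically.

Call:
move_arm --motion '[[0, [-0.3, 0, 0], [0, 0, 0]], [0, [-0.6, 0, 0.3], [0, 0, 0]], [0, [-0.7, 0, 0.8], [0, 0, 0]], [0, [-0.7, 0, 0.9], [0, 0, 0]], [0, [-0.5, -0.1, 0.9], [0, 0, 0]], [0, [0, 0, 0.6], [0, 0, 0]], [0, [0, 0, 0.1], [0, 0, 0]], [0, [0, 0, 0], [0, 0, 0]]]'

```text
time_s: 15.32
ee_pos: [395.8, 59.3, 165.5]
ee_rot: [180.0, 0.2, 176.8]
force: [0.7, 1.3, -0.2]
gripper_width: 0.6
gripper_force: 0.0
```

```bash
python3 - <<'E'
from h import *
np.set_printoptions(precision=1,suppress=True)
im=grab_frame('scene'); cv2.imwrite('pics/scene8.png',im)
c,s=np.cos(np.radians(-3.3)),np.sin(np.radians(-3.3))
def tab(a,r0=22,r1=44,hx=0):
    L=[(hx-r0*np.cos(a),-12,91-r0*np.sin(a)),(hx-r0*np.cos(a),12,91-r0*np.sin(a)),(hx-r1*np.cos(a),12,91-r1*np.sin(a)),(hx-r1*np.cos(a),-12,91-r1*np.sin(a))]
    return [(512.8+x*c-y*s,59+x*s+y*c,z) for x,y,z in L]
# tab colour mask: grey-green, from the known raised tab in scene6
for f in('scene6','scene8'):
    I=cv2.GaussianBlur(cv2.imread(f'pics/{f}.png'),(3,3),0).astype(float)
    print(f,'ref colour',I[235,278])
    for a in(-.3,-.15,0,.15,.3,.45,.6,.75,.9):
        m=np.zeros(I.shape[:2],'u1'); q=px('scene',tab(a)); cv2.fillPoly(m,[np.round(q).astype(int)],1)
        p=I[m>0]; print(a,len(p),p.mean(0),p.std(0).mean())
J=cv2.imread('pics/scene8.png');K=cv2.imread('pics/scene6.png')
a=[]
for i in(K,J):
    a.append(cv2.resize(i[205:255,262:312],(400,400),interpolation=cv2.INTER_CUBIC))
cv2.imwrite('pics/c8.png',cv2.convertScaleAbs(np.hstack(a),alpha=1.7))
E
```

```text
scene6 ref colour [108. 108. 105.]
-0.3 113 [108.8 109.  106.4] 11.956386267129687
-0.15 134 [97.  97.  94.4] 16.359055954243583
0 143 [93.2 93.3 91.6] 19.4453543898707
0.15 163 [91.2 91.2 90.1] 23.605499766825393
0.3 174 [84.5 84.  83.1] 26.518712854012033
0.45 177 [78.8 78.1 77. ] 25.26997429448115
0.6 172 [73.2 72.  70.6] 19.42459468072551
0.75 174 [70.1 68.6 66.8] 15.024836092169048
0.9 171 [68.5 66.7 64.9] 13.82961728596473
scene8 ref colour [117. 118. 118.]
-0.3 113 [125.2 124.4 125.7] 16.164005202590314
-0.15 134 [119.3 118.6 119.3] 16.661561174862253
0 143 [112.9 112.5 112.4] 15.30355054504634
0.15 163 [109.5 109.5 108.6] 13.615481697261645
0.3 174 [106.2 106.4 104.7] 13.767650932613892
0.45 177 [103.2 103.4 100.9] 11.974265290751271
0.6 172 [98.5 98.3 95.2] 10.327733294054413
0.75 174 [94.5 94.  90.7] 12.638253237180535
0.9 171 [92.2 91.4 88.3] 14.468715015368595
```

View pics/c8.png

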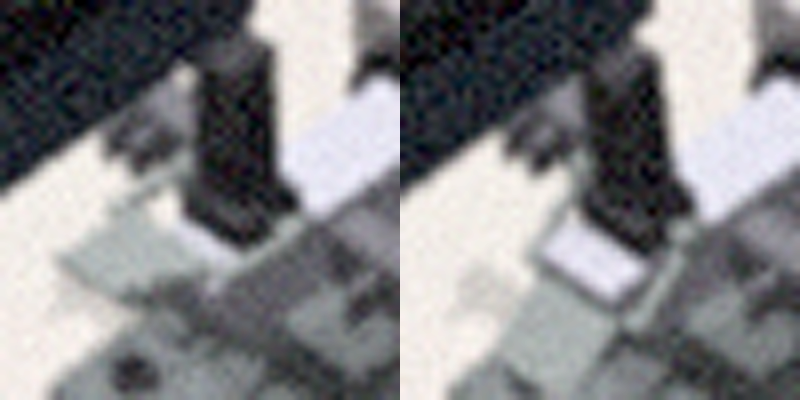

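```bash
python3 - <<'E'
from h import *
np.set_printoptions(precision=1,suppress=True)
c,s=np.cos(np.radians(-3.3)),np.sin(np.radians(-3.3))
for x0 in(512.8,511.8):
  for hx in(0,3):
    for a in(.3,.45,.6,.75,.9,1.0):
        P=[]
        for r in(22,44):
          for y in (-12,12):
            x=hx-r*np.cos(a); P.append((x0+x*c-y*s,59+x*s+y*c,91-r*np.sin(a)))
        q=px('scene',P); print(x0,hx,a,((q-[262,205]+.5)*8+[400,0]).ravel())
A,B=[cv2.cvtColor(cv2.imread(f'pics/{f}.png')[207:237,282:300],cv2.COLOR_BGR2GRAY) for f in('scene6','scene8')]
print('knob shift',cv2.phaseCorrelate(A.astype('f4'),B.astype('f4'),cv2.createHanningWindow((18,30),cv2.CV_32F)))
E
```

```text
512.8 0 0.3 [617.1 305.  535.6 252.9 548.7 380.3 467.5 326.8]
512.8 0 0.45 [621.6 312.3 540.4 260.2 558.4 394.5 477.5 341.2]
512.8 0 0.6 [627.6 317.7 546.6 265.8 570.7 404.9 490.2 351.8]
512.8 0 0.75 [634.8 321.2 553.9 269.3 585.5 411.2 505.3 358.4]
512.8 0 0.9 [643.1 322.6 562.4 270.9 602.2 413.4 522.4 360.9]
512.8 0 1.0 [649.1 322.4 568.5 270.8 614.3 412.6 534.7 360.3]
512.8 3 0.3 [626.9 297.5 545.5 245.5 558.8 372.6 477.6 319.3]
512.8 3 0.45 [631.5 304.8 550.3 252.9 568.3 386.8 487.5 333.7]
512.8 3 0.6 [637.4 310.2 556.4 258.4 580.6 397.2 500.2 344.3]
512.8 3 0.75 [644.6 313.7 563.7 262.  595.3 403.6 515.1 350.9]
512.8 3 0.9 [652.8 315.1 572.1 263.6 611.9 405.8 532.1 353.5]
512.8 3 1.0 [658.8 314.9 578.1 263.5 624.  405.1 544.3 353. ]
511.8 0 0.3 [614.  307.6 532.5 255.4 545.6 383.  464.3 329.5]
511.8 0 0.45 [618.6 314.9 537.3 262.8 555.2 397.2 474.4 343.8]
511.8 0 0.6 [624.6 320.4 543.5 268.3 567.6 407.5 487.1 354.4]
511.8 0 0.75 [631.8 323.8 550.9 271.9 582.4 413.9 502.2 361. ]
511.8 0 0.9 [640.1 325.2 559.3 273.4 599.2 416.1 519.3 363.5]
511.8 0 1.0 [646.1 325.  565.4 273.3 611.3 415.3 531.6 362.9]
511.8 3 0.3 [623.8 300.1 542.4 248.1 555.6 375.3 474.4 322. ]
511.8 3 0.45 [628.4 307.4 547.2 255.5 565.2 389.5 484.4 336.3]
511.8 3 0.6 [634.3 312.8 553.3 261.  577.5 399.9 497.1 346.9]
511.8 3 0.75 [641.5 316.3 560.7 264.6 592.2 406.2 512.1 353.5]
511.8 3 0.9 [649.8 317.7 569.  266.1 608.9 408.5 529.1 356.1]
511.8 3 1.0 [655.7 317.5 575.1 266.  621.  407.7 541.3 355.5]
knob shift ((-0.8411565627133069, -0.5824086147177585), 0.6502006619064896)
```

The right half shows the tab swung down behind the lip at about 0.75–0.9, with its inner edge at (540,262)–(622,318). The knob moved slightly, so I'll press gently on its top to check that the head is flush. Contact is expected at z≈136.

Call:
move_arm --motion '[[0, [0.4, 0, 0], [0, 0, 0]], [0, [0.8, 0, 0], [0, 0, 0]], [0, [0.9, 0, 0], [0, 0, 0]], [0, [0.9, 0, 0], [0, 0, 0]], [0, [0.8, 0, -0.2], [0, 0, 0]], [0, [0.6, 0, -0.2], [0, 0, 0]], [0, [0.25, 0, -0.3], [0, 0, 0]], [0, [0, 0, -0.2], [0, 0, 0]], [0, [0, 0, -0.1], [0, 0, 0]], [0, [0, 0, 0], [0, 0, 0]]]'

```text
time_s: 16.2
ee_pos: [509.9, 59.1, 138.2]
ee_rot: [-180.0, -0.2, 176.8]
force: [-0.2, -0.1, -0.0]
gripper_width: 0.8
gripper_force: 0.0
```

Call:
move_arm --motion '[[0, [0.03, 0, -0.03], [0, 0, 0]], [0, [0, 0, -0.03], [0, 0, 0]], [0, [0, 0, 0], [0, 0, 0]]]'

```text
time_s: 16.45
ee_pos: [512.0, 59.2, 138.6]
ee_rot: [180.0, 0.0, 176.8]
force: [0.2, 1.2, -0.3]
gripper_width: 0.5
gripper_force: 0.0
```

Call:
move_arm --motion '[[0, [0, 0, -0.03], [0, 0, 0]], [0, [0, 0, 0], [0, 0, 0]]]'

```text
time_s: 16.62
ee_pos: [512.2, 59.2, 137.8]
ee_rot: [180.0, 0.0, 176.8]
force: [0.2, 0.8, 0.8]
gripper_width: 0.5
gripper_force: 0.0
```

Call:
move_arm --motion '[[0, [0, 0, -0.03], [0, 0, 0]], [0, [0, 0, 0], [0, 0, 0]]]'

```text
time_s: 16.78
ee_pos: [512.7, 59.2, 137.1]
ee_rot: [180.0, 0.1, 176.8]
force: [-0.1, -0.4, 1.9]
gripper_width: 0.8
gripper_force: 0.5
```

Call:
move_arm --motion '[[0, [0, 0, -0.02], [0, 0, 0]], [0, [0, 0, 0], [0, 0, 0]]]'

```text
time_s: 16.95
ee_pos: [513.1, 59.2, 136.8]
ee_rot: [180.0, 0.1, 176.8]
force: [0.7, -0.2, 4.3]
gripper_width: 0.4
gripper_force: 1.9
```

Call:
move_arm --motion '[[0, [0, 0, -0.04], [0, 0, 0]], [0, [0, 0, 0], [0, 0, 0]]]'

```text
time_s: 17.12
ee_pos: [514.1, 59.2, 136.5]
ee_rot: [180.0, 0.3, 176.8]
force: [0.7, -1.3, 6.7]
gripper_width: 0.3
gripper_force: 3.5
```

Call:
move_arm --motion '[[0, [0, 0, -0.03], [0, 0, 0]], [0, [0, 0, 0], [0, 0, 0]], [0, [0, 0, 0], [0, 0, 0]]]'

```text
time_s: 17.37
ee_pos: [514.6, 59.2, 136.4]
ee_rot: [180.0, 0.3, 176.8]
force: [1.9, -0.3, 8.7]
gripper_width: 0.1
gripper_force: 4.6
```

Call:
move_arm --motion '[[0, [0, 0, -0.04], [0, 0, 0]], [0, [0, 0, -0.03], [0, 0, 0]], [0, [0, 0, 0], [0, 0, 0]], [0, [0, 0, 0], [0, 0, 0]]]'

```text
time_s: 17.7
ee_pos: [515.6, 59.2, 136.2]
ee_rot: [180.0, 0.5, 176.8]
force: [1.9, -1.4, 17.0]
gripper_width: 0.6
gripper_force: 8.3
```

Call:
move_arm --motion '[[0, [0, 0, 0.2], [0, 0, 0]], [0, [0, 0, 0.4], [0, 0, 0]], [0, [-0.3, 0, 0.6], [0, 0, 0]], [0, [-0.8, 0, 0], [0, 0, 0]], [0, [-0.9, 0, 0], [0, 0, 0]], [0, [-0.9, 0, 0], [0, 0, 0]], [0, [-0.9, 0, 0], [0, 0, 0]], [0, [-0.6, 0, 0], [0, 0, 0]], [0, [-0.3, 0, 0.1], [0, 0, 0]], [0, [0, 0, 0], [0, 0, 0]], [0, [0, 0, 0], [0, 0, 0]]]'

```text
time_s: 18.62
ee_pos: [395.6, 59.3, 165.7]
ee_rot: [180.0, 0.1, 176.8]
force: [0.7, 0.7, -0.2]
gripper_width: 0.3
gripper_force: 0.0
```

```bash
python3 - <<'E'
from h import *
im=grab_frame('scene'); cv2.imwrite('pics/scene9.png',im)
g=lambda f:cv2.cvtColor(cv2.imread(f'pics/{f}.png'),cv2.COLOR_BGR2GRAY)
A,C,B=g('scene6'),g('scene8'),g('scene9')
def sh(A,B,x,y,w,h):  # template match, subpixel by upscaling
    up=lambda i:cv2.resize(i,None,fx=8,fy=8,interpolation=cv2.INTER_CUBIC)
    r=cv2.matchTemplate(up(B[y-4:y+h+4,x-4:x+w+4]),up(A[y:y+h,x:x+w]),cv2.TM_CCOEFF_NORMED); _,v,_,l=cv2.minMaxLoc(r)
    return (l[0]/8-4,l[1]/8-4,round(v,3))
print('knob mid+base 6->8',sh(A,C,284,214,17,23),'6->9',sh(A,B,284,214,17,23),'8->9',sh(C,B,284,214,17,23))
print('tab 8->9',sh(C,B,274,238,20,16))
print('block (ref) 6->9',sh(A,B,310,200,30,30))
print(state()['ee_pos'])
E
```

```text
knob mid+base 6->8 (-0.875, 0.375, 0.954) 6->9 (-0.25, 0.375, 0.977) 8->9 (0.75, 0.125, 0.979)
tab 8->9 (0.0, 0.0, 0.989)
block (ref) 6->9 (0.0, 0.0, 0.996)
[395.9297193   59.28776664 165.57488593]
```

The pin is upright and flush, and the loop hasn't moved. I'll do one gentle confirming press on the tab.

Call:
move_arm --motion '[[0, [0.5, 0.03, -0.3], [0, 0, 0]], [0, [0.8, 0.03, -0.6], [0, 0, 0]], [0, [0.8, 0.03, -0.8], [0, 0, 0]], [0, [0.5, 0.03, -0.7], [0, 0, 0]], [0, [0.2, 0, -0.5], [0, 0, 0]], [0, [0, 0, -0.4], [0, 0, 0]], [0, [0, 0, -0.3], [0, 0, 0]], [0, [0, 0, -0.1], [0, 0, 0]], [0, [0, 0, 0], [0, 0, 0]]]'

```text
time_s: 19.42
ee_pos: [464.8, 62.1, 72.1]
ee_rot: [-180.0, -0.1, 176.7]
force: [-0.5, -0.7, 0.6]
gripper_width: 0.7
gripper_force: 0.0
```

Call:
move_arm --motion '[[0, [0, 0, -0.05], [0, 0, 0]], [0, [0, 0, -0.05], [0, 0, 0]], [0, [0, 0, 0], [0, 0, 0]]]'

```text
time_s: 19.67
ee_pos: [465.1, 62.2, 70.7]
ee_rot: [180.0, 0.1, 176.8]
force: [-0.1, 0.4, 0.9]
gripper_width: 0.6
gripper_force: 0.1
```

Call:
move_arm --motion '[[0, [0.03, 0, -0.05], [0, 0, 0]], [0, [0.03, 0, -0.05], [0, 0, 0]], [0, [0, 0, 0], [0, 0, 0]]]'

```text
time_s: 19.92
ee_pos: [466.5, 62.2, 67.8]
ee_rot: [180.0, 0.0, 176.8]
force: [0.0, -0.4, 0.3]
gripper_width: 0.6
gripper_force: 0.1
```

Call:
move_arm --motion '[[0, [0, 0, -0.05], [0, 0, 0]], [0, [0, 0, 0], [0, 0, 0]]]'

```text
time_s: 20.08
ee_pos: [466.2, 62.2, 66.3]
ee_rot: [180.0, -0.0, 176.8]
force: [0.6, -0.1, 0.4]
gripper_width: 0.2
gripper_force: 0.1
```

Call:
move_arm --motion '[[0, [-0.3, 0, 0], [0, 0, 0]], [0, [-0.6, 0, 0.3], [0, 0, 0]], [0, [-0.7, 0, 0.8], [0, 0, 0]], [0, [-0.7, 0, 0.9], [0, 0, 0]], [0, [-0.5, -0.1, 0.9], [0, 0, 0]], [0, [0, 0, 0.8], [0, 0, 0]], [0, [0, 0, 0.3], [0, 0, 0]], [0, [0, 0, 0], [0, 0, 0]]]'

```text
time_s: 20.75
ee_pos: [397.3, 59.9, 168.1]
ee_rot: [179.9, 0.3, 176.8]
force: [0.9, -0.0, 0.3]
gripper_width: 0.3
gripper_force: 0.0
```

```bash
python3 - <<'E'
from h import *
B=cv2.cvtColor(grab_frame('scene'),cv2.COLOR_BGR2GRAY); C=cv2.cvtColor(cv2.imread('pics/scene9.png'),cv2.COLOR_BGR2GRAY)
up=lambda i:cv2.resize(i,None,fx=8,fy=8,interpolation=cv2.INTER_CUBIC)
for x,y,w,h in((284,214,17,23),(274,238,20,16)):
    r=cv2.matchTemplate(up(B[y-4:y+h+4,x-4:x+w+4]),up(C[y:y+h,x:x+w]),cv2.TM_CCOEFF_NORMED); _,v,_,l=cv2.minMaxLoc(r); print(l[0]/8-4,l[1]/8-4,v)
print(job_done())
E
```

```text
0.25 0.125 0.985612154006958
0.25 0.125 0.9577218890190125
the job is handed in; nothing more can be done
None
```

I handed the job in at about 21 s: the pin is through the hole with its head flush and its loop swung down past the lip (0.66 or more by feel), and the gripper is clear. The snap itself is inferred from the force dropping and a camera picture, and the judge's verdict was not shown.

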